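Empty the ball hopper with its lever

TASK

Let the three steel balls out of the bench hopper into the red bin at its mouth: push the lever's paddle down with the fingertips so that the linked lid lifts, keep it down until all three balls have rolled into the bin, then let the lever come up slowly under the fingers so that the lid shuts without slamming, and move clear. Nothing is to be picked up: do not touch the lid, the balls or the bin themselves, and leave the things around where they are.

Things in the scene. Friction and masses are not known exactly. Their poses are not given: they have to be found in the camera images.
- hopper: Grey sheet-steel hopper bolted to the bench, 76 mm deep, 106 mm wide and 154 mm high, on a dark foot plate 110 x 150 mm. Origin: on the bench, under the middle of the mouth's front plane. Its x axis points to its back, y to the lever's side, z up; the mouth faces -x. The sloped chute ends in a lip 45 mm in front of the origin. A linkage cover on its +y side reaches to y = 71 mm.
- paddle (a point): Centre of the top face of the lever's paddle, a black rubber-topped plate 46 mm (hopper x) by 40 mm (hopper y), 8 mm thick, standing out in front of the hopper and to its side, above all the rest of it. At rest: (-80, 108, 185) mm in the hopper's frame, face leaning 0.22 rad up toward the front. Fully pressed: about (-93, 108, 123) mm, leaning 0.23 rad down toward the front.
- lever (a joint): Lever angle in rad: 0 at rest (up), 0.45 at the lower stop. It turns about a line along hopper y through x = 50, z = 125 mm of the hopper's frame, 143 mm from the paddle's centre. A return spring pushes it up; about 3 to 6 N on the paddle press it down. It is heavy and snaps back if let go.
- lid (a joint): Lid angle in rad, geared to 2.4 times the lever's: 0 shut (hanging over the mouth), about 1.08 fully open. Grey plate 92 x 52 mm hinged at the top of the mouth, 130 mm above the bench; its lower edge swings out and up, to 48 mm in front. The balls pass from about 0.8 rad. Shutting faster than about 3 rad/s (paddle rising at 0.18 m/s) is a slam.
- bin: Loose red open parts bin, 137 x 110 x 69 mm, standing on the bench at the hopper's mouth with its low front edge (39 mm high) under the chute's lip. Origin: centre of its underside; its -x side is the low front, which faces the hopper.
- ball_0_center (a point): Centre of one of three plain steel balls, 28 mm in diameter, which lie side by side in the hopper against the lid at the start.
- ball_1_center (a point): Centre of one of three plain steel balls, 28 mm in diameter, which lie side by side in the hopper against the lid at the start.
- ball_2_center (a point): Centre of one of three plain steel balls, 28 mm in diameter, which lie side by side in the hopper against the lid at the start.
- tape_measure: Bystander: yellow tape measure, 36 x 76 x 70 mm, standing beside the hopper. Origin: centre of its underside.
- screwdriver: Bystander: red-handled screwdriver, 29 x 228 x 28 mm, lying along its y axis beside the bin. Origin: centre of its underside.
- tape_roll: Bystander: roll of masking tape lying flat, 96 mm across, 25 mm high, under the paddle beside the bin. Origin: centre of its underside.
- box: Bystander: small white cardboard box, 65 x 101 x 35 mm, nearer to the robot. Origin: centre of its underside.

How it is judged:
By the outcome, as a careful person would: the job done as asked, in the order asked, and still so for the second after the job is handed in, with the robot touching nothing.
It also fails if it takes over 38 s, if anything falls off the work surface, if the arm or the gripper's body presses on something with over 40 N, if the wrist force passes 120 N, or if a joint passes its speed limit or range.

ROBOT

A 6-joint arm with a two-finger parallel gripper is mounted at the origin on the work surface; the furniture and walls round the work are solid. World frame = base frame: x ahead of the robot, y to its left, z up, the work surface at z = 0. Lengths are in m, angles in rad, forces in N, time in s.
With the tool pointing down it reaches from about 0.25 to 0.85 m from the base axis. Payload 12.5 kg.
Tool frame: the origin (TCP) lies between the finger pads; the fingertips stand bot.tcp_to_tips ahead of it and the grasp point (between the pads) lies 8 mm behind it (bot.tcp_to_tips is the distance from the TCP to the fingertips, in m); z points along the fingers, y is the direction in which the jaws open and shut (so a half turn about z gives the same grasp; the last joint's range is limited). The gripper opens to 93 mm and grips with 3 to 60 N. Pads are 15 mm wide; open, the fingers measure 128 mm over their backs; the gripper's body (75 mm by 188 mm) begins 65 mm behind the grasp point.
Start: joints at [1.054, 0.351, 1.652, -0, 1.139, -0.085], TCP at [0.23, 0.5, 0.23] pointing down, gripper open.
Joint ranges: [-2.75, 2.75], [-0.79, 2.1], [0.01, 2.65], [-1.57, 4.71], [0.07, 3.14], [-2.87, 2.87]. Speed limits (rad/s): [2.22, 2.22, 2.79, 3.14, 3.14, 3.14].

INTERFACE

Orientations are given as a 3x3 rotation matrix whose columns are the frame's x, y, z axes.
In Python, from cell import bot gives the robot as it stands.
- The arm moves only by the tool move_arm, never from a script. Its argument "steps" is a list of rows, each a list of 3 entries, a list of its own where there are three numbers: the shift along the tool's x, y, z in mm, then the turn, a rotation vector about the tool's x, y, z in degrees, then the opening in per cent of the stroke, from 0 (shut) to 100 (fully open). A call has 1 to 5 rows; each row shifts and turns the commanded pose from where the row before left it, along the tool's axes as they then stand; what a row does not reach is not made up. A row lasts 1/12 s, in which the tool goes at most 41.7 mm and 7.16 degrees, less where a joint would pass 70% of its speed; a pose out of reach is approached as far as the arm can. A call is refused whole if a number of a shift passes 41.7 or a number of a turn 7.16, either way. A call with a gripper value outside its range is refused whole. The fingers move at their own pace and stop on an object; "force" is the grip in N (left out, the last holds). Time passes only in rows, so rows that do not move let the fingers close. It gives the time, the measured TCP pose, the force and the opening at its end, in the units of the state.
- bot.sense(): the state, without advancing time (a new reading comes with each control period).
- bot.snapshot(name): name is "scene" or "top" or "wrist"; returns a dict with "frame" (420x560x3 uint8, blue, green, red), "vertical_fov" (degrees; the focal length in pixels is half the picture's height over the tangent of half this angle, whatever the lens; pixels are square), "cx", "cy" (the principal point, pixels), "R" (3x3) and "t" (3): a world point X has camera coordinates R X + t. Camera axes: x right, y down, z forward; pixel columns grow to the right and rows downward; lengths in m; the calibration is good to about 2 mm. A picture is of the moment at which its call begins. There is no depth.
- bot.sign_off(): hands the job in, once; it reports no verdict.
Trained networks look in a picture, given as the dict that the camera call returned (one of the last four; its "shot" number tells which), for a name from the list of things; names that differ only in an ending like _2 or _b are one class to them, and where a whole thing is asked for, a point or a joint stands for the part that bears it (a point fixed in the world has none). Each returns a list of dicts, best first, with "score" (0 to 1); they miss things now and then, are a little off and sometimes report something else, mostly with a low value. They report only what shows in the picture. A call takes as long as a camera call.
- bot.look_for(name, picture): "position" ([column, row] in pixels, amid what is visible of it).
The state is a dict: "clock": time; "joint_positions": joint angles; "joint_vel": joint speeds; "tau": joint torques, N m; "tool_pos": TCP position; "orientation": TCP orientation; "force": force on the tool from outside, world axes, zero at the start; "moment": the same for the moment, N m; "finger_gap": opening from 0.0 (shut) to 1.0 (fully open).
Only numpy, scipy, OpenCV 4.12 (cv2) and the standard library are available. Lean on these libraries where they do the work, as an engineer would, in place of code of your own. Each camera call takes 0.05 s, during which the arm holds its last target.

## Working session

There is one attempt and no reset: what is moved stays moved. The work goes in short steps, Python scripts to look and compute and a tool call to move; the robot and the scene stay as the last step left them, time stands still between calls to the robot, and variables do not carry over. Pictures are saved under pics/ and viewed, and the job is handed in when it is done.

Besides the shell and the picture viewer there is one more tool, called after "Request:" by a JSON object that holds its "api" and its "payload", one argument or row to a line. move_arm: Moves the arm, as the interface text tells. Its arguments: {"type":"object","properties":{"steps":{"type":"array","items":{"type":"array"}},"force":{"type":"number"}},"required":["steps"]}

```bash
mkdir -p pics
cat > h.py <<'E'
import numpy as np,cv2
from cell import bot
def snap(n,f):
    s=bot.snapshot(n); cv2.imwrite('pics/'+f+'.png',s['frame']); return s
def K(s):
    f=s['frame'].shape[0]/2/np.tan(np.radians(s['vertical_fov'])/2); return f
def ray(s,p):
    f=K(s); d=np.array([(p[0]-s['cx'])/f,(p[1]-s['cy'])/f,1.]); R=np.array(s['R']); return -R.T@np.array(s['t']),R.T@d
def onz(s,p,z):
    c,d=ray(s,p); return c+d*(z-c[2])/d[2]
def proj(s,X):
    c=np.array(s['R'])@np.array(X)+np.array(s['t']); f=K(s); return np.array([s['cx']+f*c[0]/c[2],s['cy']+f*c[1]/c[2]])
E
python3 - <<'E'
from h import *
np.set_printoptions(precision=3,suppress=True)
for n in ['top','scene']:
    s=snap(n,n+'0')
    print(n,s['vertical_fov'],-np.array(s['R']).T@s['t'])
    for nm in ['hopper','paddle','lid','bin','ball_0_center','tape_measure','screwdriver','tape_roll','box']:
        for d in bot.look_for(nm,s)[:2]: print(nm,d['position'],round(d['score'],2),onz(s,d['position'],0.185 if nm=='paddle' else 0.03))
st=bot.sense();print(st['clock'],st['tool_pos'],st['orientation'],st['force'],bot.tcp_to_tips,st['finger_gap'])
E
```

```text
top 50.92416087780789 [0.41  0.046 0.998]
hopper [283.7, 166.0] 0.72 [0.565 0.043 0.03 ]
hopper [293.0, 173.8] 0.31 [0.548 0.022 0.03 ]
paddle [246.5, 200.5] 0.76 [0.474 0.111 0.185]
paddle [231.1, 230.6] 0.54 [0.418 0.137 0.185]
lid [293.8, 172.1] 0.94 [0.552 0.02  0.03 ]
lid [247.8, 203.7] 0.41 [0.48 0.12 0.03]
bin [306.6, 209.8] 0.69 [ 0.469 -0.01   0.03 ]
tape_measure [345.4, 145.2] 0.57 [ 0.614 -0.093  0.03 ]
screwdriver [354.5, 265.3] 0.76 [ 0.351 -0.116  0.03 ]
tape_roll [232.3, 234.6] 0.58 [0.411 0.152 0.03 ]
box [182.2, 277.5] 0.94 [0.315 0.259 0.03 ]
scene 52.235723338427036 [-0.01   0.798  0.548]
hopper [211.9, 213.8] 0.49 [0.717 0.008 0.03 ]
paddle [202.4, 210.4] 0.48 [0.525 0.242 0.185]
bin [328.2, 242.4] 0.62 [ 0.371 -0.009  0.03 ]
screwdriver [359.9, 232.3] 0.89 [ 0.325 -0.093  0.03 ]
tape_roll [265.0, 275.5] 0.54 [0.426 0.181 0.03 ]
box [296.8, 323.5] 0.9 [0.293 0.277 0.03 ]
1.0 [0.23 0.5  0.23] [[-0.908  0.419  0.   ]
 [ 0.419  0.908  0.   ]
 [-0.     0.    -1.   ]] [ 0.607 -0.401  0.451] 0.011 1.002089300320428
```

View pics/top0.png

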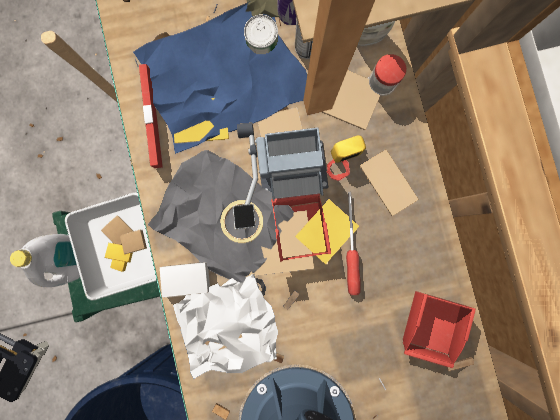

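View pics/scene0.png

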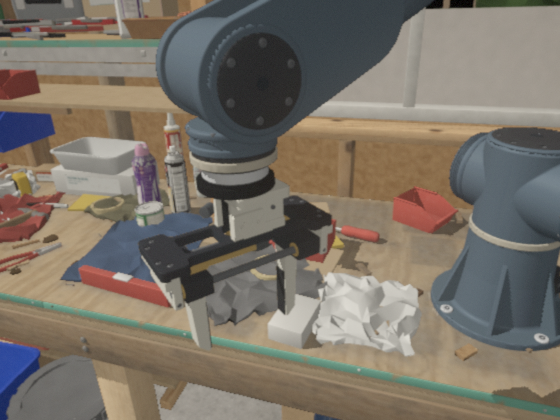

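```bash
python3 -c "
import cv2
for n,(a,b,c,d) in {'top':(110,300,190,400),'scene':(130,310,150,400)}.items():
    i=cv2.imread(f'pics/{n}0.png')[a:b,c:d]; cv2.imwrite(f'pics/{n}0z.png',cv2.resize(i,None,fx=3,fy=3,interpolation=2))
"
```

```text
(no output)
```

View pics/top0z.png

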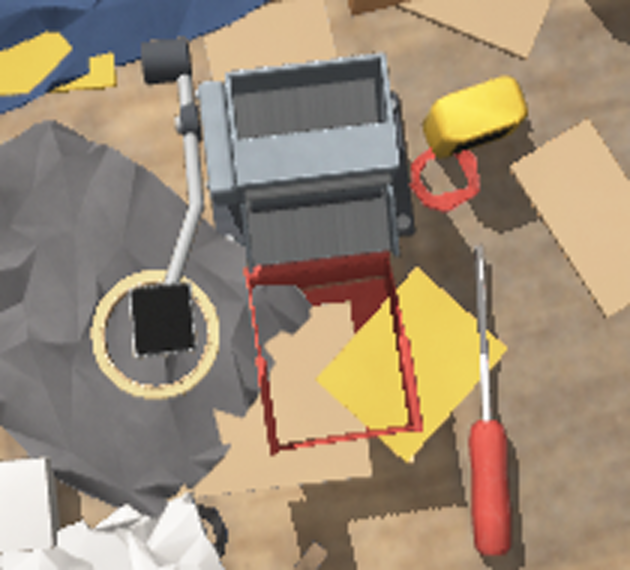

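View pics/scene0z.png

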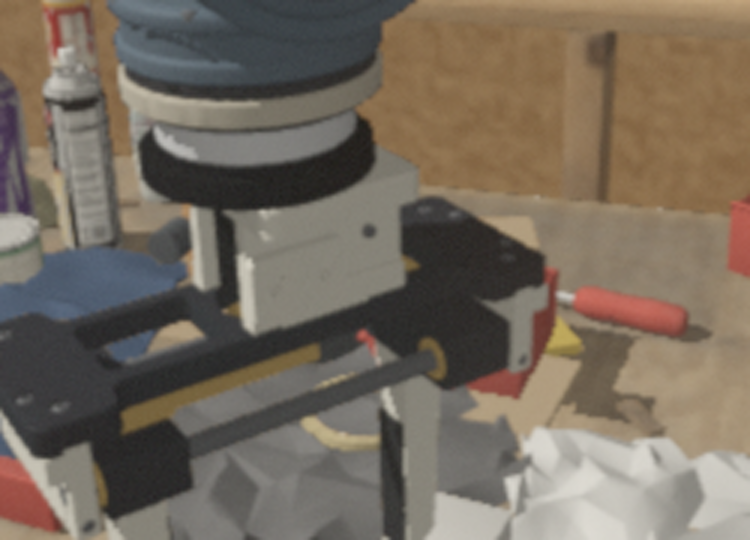

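Run:
```python
from h import *
np.set_printoptions(precision=4,suppress=True)
s=snap('top','top1')
z=lambda a,b:(190+a/3,110+b/3)
# paddle corners: (back-left, back-right, front-right, front-left); front is higher
dz=.023*np.sin(.22)
P=[onz(s,z(*p),h) for p,h in [((132,290),.185-dz),((188,283),.185-dz),((195,347),.185+dz),((137,355),.185+dz)]]
print(np.array(P)); c=np.mean(P,0)
xa=(P[0]+P[1]-P[2]-P[3])/2; ya=(P[0]-P[1]+P[3]-P[2])/2
print(c,np.linalg.norm(xa),np.linalg.norm(ya),np.arctan2(xa[1],xa[0]),np.arctan2(-ya[0],ya[1]))
# hopper back top edge z=.154
a=onz(s,z(230,75),.154);b=onz(s,z(385,58),.154); d=a-b; print(a,b,np.linalg.norm(d),np.arctan2(-d[0],d[1]))
for yaw in (.05,.08,.1,.12,.15):
    ca,sa=np.cos(yaw),np.sin(yaw);R=np.array([[ca,-sa,0],[sa,ca,0],[0,0,1]])
    o=c-R@[-.08,.108,.185]
    f=lambda p:(proj(s,o+R@np.array(p))-[190,110])*3
    print(yaw,o,'backtop corners',f([.076,.053,.154]),f([.076,-.053,.154]),'lip',f([-.045,.046,.06]),f([-.045,-.046,.06]))
st=bot.sense();print(st['clock'],st['orientation'],st['force'])
```

```text
[[0.4627 0.1339 0.18  ]
 [0.4679 0.0992 0.18  ]
 [0.4281 0.0933 0.19  ]
 [0.4224 0.1286 0.19  ]]
[0.4453 0.1137 0.185 ] 0.0416686204149299 0.03538672334276515 0.14018150997484805 0.15349258296250007
[0.6051 0.0774 0.154 ] [ 0.6182 -0.0225  0.154 ] 0.10074297194549754 0.1304535595093924
0.05 [0.5306 0.0099 0.    ] backtop corners [246.5949  77.2784] [410.7586  72.3729] lip [263.456  274.8252] [393.0316 271.2287]
0.08 [0.5336 0.0125 0.    ] backtop corners [239.2596  75.0872] [403.1306  65.3278] lip [261.8697 272.2821] [391.2317 264.8121]
0.1 [0.5357 0.0143 0.    ] backtop corners [234.335   73.7481] [397.932   60.7606] lip [260.7702 270.614 ] [389.9256 260.5674]
0.12 [0.5376 0.0161 0.    ] backtop corners [229.3851  72.5068] [392.6454  56.299 ] lip [259.6377 268.9685] [388.5352 256.3511]
0.15 [0.5405 0.0189 0.    ] backtop corners [221.9169  70.8294] [384.5549  49.8082] lip [257.8781 266.5441] [386.2931 250.0834]
1.05 [[-0.9082  0.4185 -0.    ]
 [ 0.4185  0.9082 -0.    ]
 [ 0.     -0.     -1.    ]] [ 0.1202 -0.6085  0.8139]
```

Request:
{"api": "move_arm", "payload": {
  "steps": [
    [[-29,-21,-2],[0,0,-6.5],0],
    [[-26,-24,-2],[0,0,-6.5],0],
    [[-23,-27,-2],[0,0,-6.5],0],
    [[-20,-30,-2],[0,0,-6.5],0],
    [[-17,-32,-2],[0,0,-6.5],0]
  ],
  "force": 20
}}

```text
clock: 1.47
tool_pos: [0.3167, 0.3423, 0.2397]
orientation: [[-0.99, -0.138, 0.0], [-0.138, 0.99, 0.0], [-0.0, 0.0, -1.0]]
force: [-0.1, 0.4, 0.7]
finger_gap: 0.693
```

```bash
cat >> h.py <<'E'
YAW=.13;ca,sa=np.cos(YAW),np.sin(YAW);RH=np.array([[ca,-sa,0],[sa,ca,0],[0,0,1]])
PAD=np.array([.445,.1135,.185]); O=PAD-RH@[-.08,.108,.185]
def tip(th,w=.0075,lift=0):
    # tip centre in hopper frame: paddle centre rotated; finger flat (half width w) touching tilted face
    x,z=-.13,.06; c,s=np.cos(th),np.sin(th)
    # pressing: front goes down -> rotate so z falls for x<0
    p=np.array([x*c-z*s, s*x+z*c]); t=.22-th
    return O+RH@[.05+p[0],.108,.125+p[1]+w*abs(np.tan(t))+lift]
def need(target):
    st=bot.sense(); R=np.array(st['orientation']); cur=np.array(st['tool_pos'])+R[:,2]*bot.tcp_to_tips
    return np.round(R.T@(target-cur)*1000,1)
E
python3 - <<'E'
from h import *
np.set_printoptions(precision=4,suppress=True)
st=bot.sense();print(st['clock'],st['tool_pos'],st['orientation'],st['force'],st['finger_gap'])
print(need(tip(0,lift=.03)))
for th in (0,.1,.2,.3,.4,.45): print(th,tip(th), RH.T@(tip(th)-O))
E
```

```text
1.4667 [0.3167 0.3423 0.2397] [[-0.9904 -0.138   0.0002]
 [-0.138   0.9904  0.0001]
 [-0.0002  0.0001 -1.    ]] [-0.0654  0.4179  0.7034] 0.6930929997242989
[ -95.5 -244.3   12.1]
0 [0.445  0.1135 0.1867] [-0.08    0.108   0.1867]
0.1 [0.4397 0.1128 0.1726] [-0.0853  0.108   0.1726]
0.2 [0.4357 0.1123 0.1581] [-0.0893  0.108   0.1581]
0.3 [0.4332 0.112  0.1445] [-0.0919  0.108   0.1445]
0.4 [0.432  0.1118 0.131 ] [-0.0931  0.108   0.131 ]
0.45 [0.432  0.1118 0.1242] [-0.0932  0.108   0.1242]
```

Request:
{"api": "move_arm", "payload": {
  "steps": [
    [[-14,-35,0],[0,0,0],0],
    [[-14,-35,0],[0,0,0],0],
    [[-14,-35,0],[0,0,0],0],
    [[-14,-35,0],[0,0,0],0],
    [[-14,-35,0],[0,0,0],0]
  ]
}}

```text
clock: 1.88
tool_pos: [0.4094, 0.1778, 0.2398]
orientation: [[-0.991, -0.132, 0.001], [-0.132, 0.991, 0.0], [-0.001, 0.0, -1.0]]
force: [0.4, -0.1, -0.1]
finger_gap: 0.332
```

Request:
{"api": "move_arm", "payload": {
  "steps": [
    [[-14,-35,0],[0,0,0],0],
    [[-11,-30,0],[0,0,0],0],
    [[0,0,0],[0,0,0],0],
    [[0,0,0],[0,0,0],0]
  ]
}}

```text
clock: 2.22
tool_pos: [0.4426, 0.1174, 0.2395]
orientation: [[-0.992, -0.129, -0.0], [-0.129, 0.992, 0.0], [0.0, 0.0, -1.0]]
force: [0.1, -0.2, -0.6]
finger_gap: 0.048
```

Run:
```python
from h import *
np.set_printoptions(precision=4,suppress=True)
s=snap('scene','s2');w=snap('wrist','w2')
cv2.imwrite('pics/c2.png',np.hstack([cv2.resize(s['frame'][120:320,130:410],(400,286)),cv2.resize(w['frame'],(381,286))]))
st=bot.sense();print(st['clock'],st['tool_pos'],st['force'],st['finger_gap']);print(need(tip(0)))
```

```text
2.3167 [0.4419 0.1189 0.2396] [-0.09    0.9973 -0.0194] 0.011401317554981643
[-2.4 -5.7 41.9]
```

View pics/c2.png

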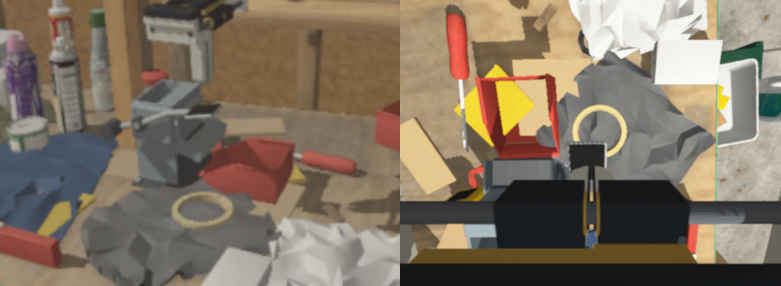

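Run:
```python
from h import *
s=snap('scene','s3')
im=s['frame'].copy()
big=cv2.resize(im,None,fx=4,fy=4,interpolation=2)
def pt(h,col):
    p=proj(s,O+RH@np.array(h)); cv2.circle(big,tuple(int(4*v+2) for v in p),3,col,-1); print(h,p)
for sx in(-1,1):
    for sy in (-1,1):
        pt([-.08+sx*.023*.976,.108+sy*.02,.185-sx*.005],(0,0,255))
for h in ([0,.053,.154],[.076,.053,.154],[.076,-.053,.154],[0,-.053,.154]): pt(h,(0,255,0))
cv2.imwrite('pics/s3z.png',big[480:1080,520:1320])
print(bot.look_for('paddle',s)[:2])
```

```text
[-0.102448, 0.088, 0.19] [285.89989555 190.98616674]
[-0.102448, 0.128, 0.19] [277.9857609 198.2382345]
[-0.057552000000000006, 0.088, 0.18] [266.96808154 192.24198594]
[-0.057552000000000006, 0.128, 0.18] [258.55298186 199.36352804]
[0, 0.053, 0.154] [251.6205933  193.32434374]
[0.076, 0.053, 0.154] [223.33721573 188.64497581]
[0.076, -0.053, 0.154] [244.79916575 173.66401989]
[0, -0.053, 0.154] [271.39259179 177.55237812]
[{'position': [235.9, 198.9], 'score': 0.78}]
```

View pics/s3z.png

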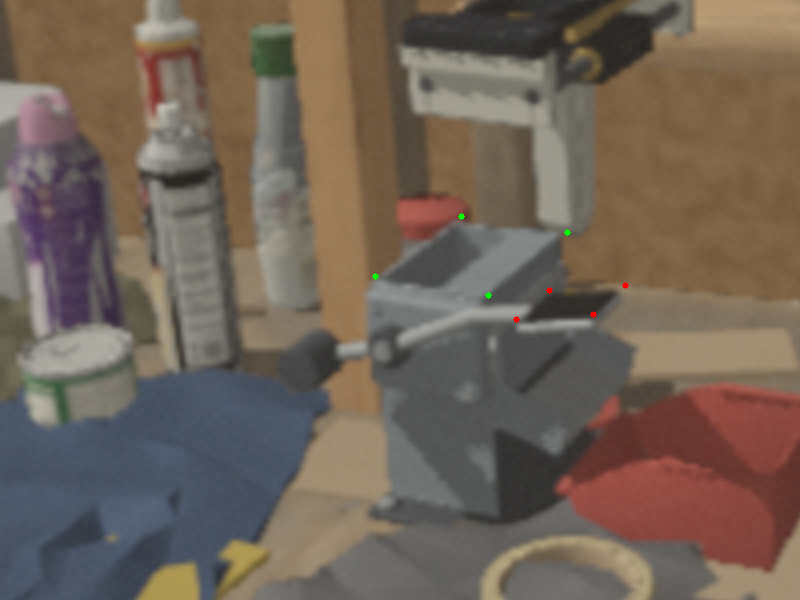

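Request:
{"api": "move_arm", "payload": {
  "steps": [
    [[-2,-4,10],[0,0,0],0],
    [[0,0,12],[0,0,0],0],
    [[0,0,10],[0,0,0],0],
    [[0,0,4],[0,0,0],0],
    [[0,0,2],[0,0,0],0]
  ]
}}

```text
clock: 2.83
tool_pos: [0.4442, 0.1149, 0.2006]
orientation: [[-0.991, -0.132, -0.002], [-0.132, 0.991, -0.0], [0.002, -0.0, -1.0]]
force: [-0.1, 0.0, -0.7]
finger_gap: 0.004
```

Run:
```python
from h import *
st=bot.sense();print(st['clock'],st['tool_pos'],st['force'],st['finger_gap']);print(need(tip(0)))
s=snap('scene','s4');cv2.imwrite('pics/s4z.png',cv2.resize(s['frame'][120:270,130:330],None,fx=4,fy=4,interpolation=2))
```

```text
2.8333 [0.4442098  0.11490704 0.20056194] [-0.09941185  0.03285223 -0.74971866] 0.004023671213824023
[-0.6 -1.5  2.9]
```

View pics/s4z.png

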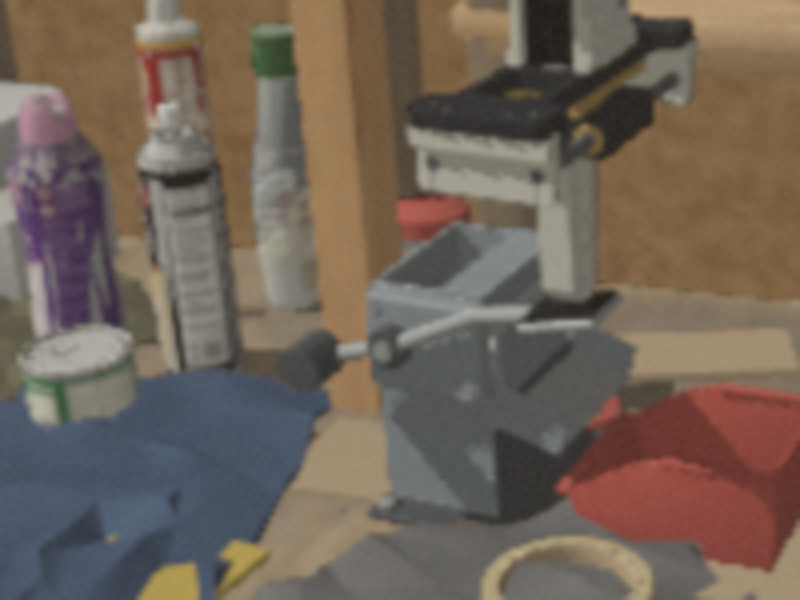

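Request:
{"api": "move_arm", "payload": {
  "steps": [
    [[0,0,3],[0,0,0],0],
    [[1.5,-1,4],[0,0,0],0],
    [[1.5,0,4],[0,0,0],0],
    [[1.5,0,4],[0,0,0],0],
    [[1.5,0,4],[0,0,0],0]
  ]
}}

```text
clock: 3.3
tool_pos: [0.4391, 0.113, 0.1825]
orientation: [[-0.991, -0.132, 0.001], [-0.132, 0.991, 0.0], [-0.001, 0.0, -1.0]]
force: [2.4, 1.2, 2.5]
finger_gap: 0.002
```

Request:
{"api": "move_arm", "payload": {
  "steps": [
    [[1.5,0,4],[0,0,0],0],
    [[1,0,4],[0,0,0],0],
    [[1,0,4],[0,0,0],0],
    [[1,0,4],[0,0,0],0],
    [[0.5,0,4],[0,0,0],0]
  ]
}}

```text
clock: 3.72
tool_pos: [0.4337, 0.1122, 0.1622]
orientation: [[-0.991, -0.132, -0.0], [-0.132, 0.991, -0.0], [0.0, -0.0, -1.0]]
force: [-0.4, -0.5, 4.0]
finger_gap: 0.004
```

Run:
```python
from h import *
st=bot.sense();print(st['clock'],st['tool_pos'],st['force'],st['finger_gap']);print(need(tip(.42)))
s=snap('scene','s5');cv2.imwrite('pics/s5z.png',cv2.resize(s['frame'][120:270,130:330],None,fx=4,fy=4,interpolation=2))
```

```text
3.7167 [0.43368718 0.11220604 0.16220172] [-0.39379885 -0.49275067  3.9903194 ] 0.004485932942250274
[ 1.8 -0.2 22.9]
```

View pics/s5z.png

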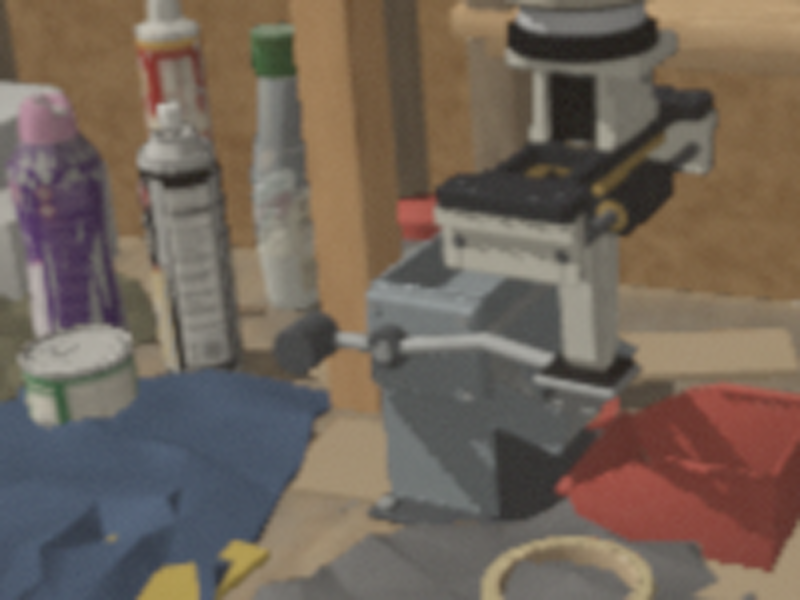

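Request:
{"api": "move_arm", "payload": {
  "steps": [
    [[0.5,0,5],[0,0,0],0],
    [[0.5,0,5],[0,0,0],0],
    [[0.5,0,5],[0,0,0],0],
    [[0,0,4],[0,0,0],0],
    [[0,0,2],[0,0,0],0]
  ]
}}

```text
clock: 4.18
tool_pos: [0.4315, 0.1119, 0.1408]
orientation: [[-0.991, -0.132, -0.002], [-0.132, 0.991, -0.0], [0.003, -0.0, -1.0]]
force: [-4.9, -1.4, 4.6]
finger_gap: 0.005
```

Request:
{"api": "move_arm", "payload": {
  "steps": [
    [[0,0,1.5],[0,0,0],0],
    [[0,0,0],[0,0,0],0],
    [[0,0,0],[0,0,0],0],
    [[0,0,0],[0,0,0],0]
  ]
}}

```text
clock: 4.52
tool_pos: [0.4319, 0.112, 0.1399]
orientation: [[-0.991, -0.132, -0.002], [-0.132, 0.991, -0.0], [0.002, -0.0, -1.0]]
force: [-7.1, -1.0, 5.6]
finger_gap: 0.004
```

```bash
cat > v.py <<'E'
from h import *
import sys
n=sys.argv[1]
st=bot.sense();print(st['clock'],st['tool_pos'],st['force'],st['finger_gap']);print(need(tip(.45)))
s=snap('scene','s'+n);t=snap('top','t'+n)
for q in (s,t): print([(np.round(d['position']),round(d['score'],2)) for d in bot.look_for('ball_0_center',q)])
cv2.imwrite('pics/v'+n+'.png',np.hstack([cv2.resize(s['frame'][150:270,200:345],(400,331)),cv2.resize(t['frame'][110:275,200:400],(400,331),interpolation=2)]))
E
python3 v.py 6
```

```text
4.5167 [0.43186687 0.11201694 0.13990669] [-7.11094518 -1.02755732  5.60059029] 0.004060205010149913
[-0.1 -0.2  4.7]
[(array([237., 207.]), 0.37)]
[(array([311., 234.]), 0.44)]
```

View pics/v6.png

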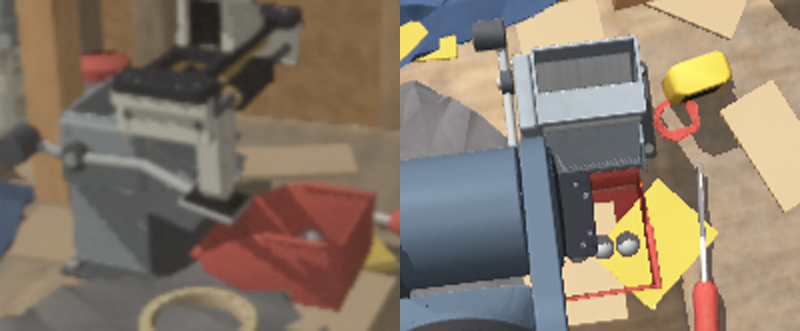

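Request:
{"api": "move_arm", "payload": {
  "steps": [
    [[0.5,0,1],[0,0,0],0],
    [[0,0,0.5],[0,0,0],0],
    [[0,0,0],[0,0,0],0],
    [[0,0,0],[0,0,0],0],
    [[0,0,0],[0,0,0],0]
  ]
}}

```text
clock: 5.13
tool_pos: [0.4318, 0.112, 0.1386]
orientation: [[-0.991, -0.132, -0.0], [-0.132, 0.991, -0.0], [0.0, -0.0, -1.0]]
force: [-4.7, -1.4, 4.7]
finger_gap: 0.01
```

Request:
{"api": "move_arm", "payload": {
  "steps": [
    [[0,0,0],[0,0,0],0],
    [[0,0,0],[0,0,0],0],
    [[0,0,0],[0,0,0],0],
    [[0,0,0],[0,0,0],0],
    [[0,0,0],[0,0,0],0]
  ]
}}

```text
clock: 5.55
tool_pos: [0.4318, 0.112, 0.1386]
orientation: [[-0.991, -0.132, -0.0], [-0.132, 0.991, -0.0], [0.0, -0.0, -1.0]]
force: [-4.7, -1.5, 4.7]
finger_gap: 0.007
```

```bash
python3 v.py 7
python3 - <<'E'
from h import *
w=snap('wrist','w7')
print([(np.round(d['position']),round(d['score'],2)) for d in bot.look_for('ball_0_center',w)])
E
```

```text
5.55 [0.43176087 0.11200236 0.1385883 ] [-4.67395656 -1.45743311  4.71709886] 0.006693198507913869
[-0.2 -0.2  3.4]
[]
[(array([313., 233.]), 0.49)]
[(array([124., 182.]), 0.7)]
```

View pics/v7.png

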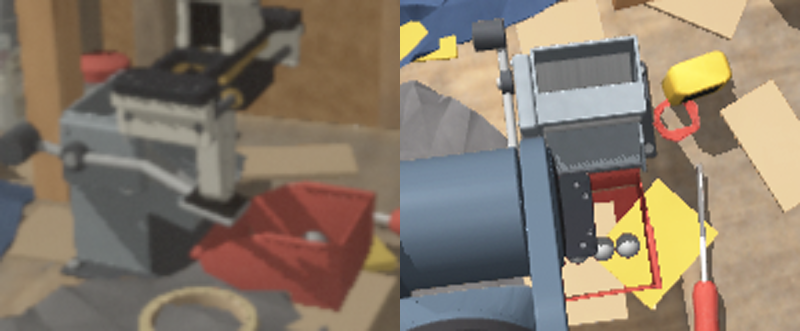

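View pics/w7.png

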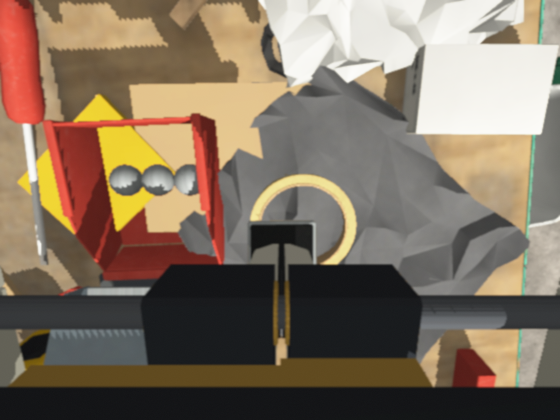

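All three balls sit in the bin (wrist view: (124,180), (157,180), (188,180)). Now I raise the lever slowly.

Request:
{"api": "move_arm", "payload": {
  "steps": [
    [[0,0,-2],[0,0,0],0],
    [[0,0,-3],[0,0,0],0],
    [[0,0,-3],[0,0,0],0],
    [[-0.5,0,-3],[0,0,0],0],
    [[-0.5,0,-3],[0,0,0],0]
  ]
}}

```text
clock: 6.27
tool_pos: [0.4329, 0.1122, 0.153]
orientation: [[-0.991, -0.132, -0.0], [-0.132, 0.991, -0.0], [0.0, -0.0, -1.0]]
force: [-4.0, -1.6, 6.1]
finger_gap: 0.004
```

Request:
{"api": "move_arm", "payload": {
  "steps": [
    [[-0.5,0,-3],[0,0,0],0],
    [[-0.5,0,-3],[0,0,0],0],
    [[-0.5,0,-3],[0,0,0],0],
    [[-0.5,0,-3],[0,0,0],0],
    [[-0.5,0,-3],[0,0,0],0]
  ]
}}

```text
clock: 6.68
tool_pos: [0.4357, 0.1125, 0.168]
orientation: [[-0.991, -0.132, 0.001], [-0.132, 0.991, 0.0], [-0.001, 0.0, -1.0]]
force: [-1.8, -0.4, 4.1]
finger_gap: 0.003
```

Request:
{"api": "move_arm", "payload": {
  "steps": [
    [[-0.5,0,-3],[0,0,0],0],
    [[-0.5,0,-3],[0,0,0],0],
    [[-1,0,-3],[0,0,0],0],
    [[-1,0,-3],[0,0,0],0],
    [[-1,0,-3],[0,0,0],0]
  ]
}}

```text
clock: 7.1
tool_pos: [0.4397, 0.1131, 0.1829]
orientation: [[-0.991, -0.132, 0.0], [-0.132, 0.991, 0.0], [-0.0, 0.0, -1.0]]
force: [-0.5, -0.3, 3.4]
finger_gap: 0.006
```

Run:
```python
from h import *
st=bot.sense();print(st['clock'],st['tool_pos'],st['force']);print(need(tip(0)))
```

```text
7.1 [0.43966228 0.11309212 0.18294907] [-0.45233947 -0.28862192  3.44730034]
[ -5.3  -0.3 -14.7]
```

Request:
{"api": "move_arm", "payload": {
  "steps": [
    [[-1,0,-2.5],[0,0,0],0],
    [[-1,0,-2.5],[0,0,0],0],
    [[-1,0,-2],[0,0,0],0],
    [[-0.5,0,-1.5],[0,0,0],0],
    [[-0.5,0,-1.5],[0,0,0],0]
  ]
}}

```text
clock: 7.52
tool_pos: [0.4433, 0.1136, 0.1927]
orientation: [[-0.991, -0.132, -0.0], [-0.132, 0.991, 0.0], [0.0, 0.0, -1.0]]
force: [-1.3, -0.3, 3.2]
finger_gap: 0.004
```

Request:
{"api": "move_arm", "payload": {
  "steps": [
    [[-0.5,0,-1.5],[0,0,0],0],
    [[-0.5,0,-1.5],[0,0,0],0],
    [[0,0,-1.5],[0,0,0],0],
    [[0,0,-1.5],[0,0,0],0],
    [[0,0,-1.5],[0,0,0],0]
  ]
}}

```text
clock: 7.93
tool_pos: [0.4441, 0.1136, 0.2]
orientation: [[-0.991, -0.132, -0.001], [-0.132, 0.991, -0.0], [0.001, -0.0, -1.0]]
force: [-0.1, -0.4, 0.2]
finger_gap: 0.008
```

Request:
{"api": "move_arm", "payload": {
  "steps": [
    [[0,0,-1.5],[0,0,0],0],
    [[0,0,-1.5],[0,0,0],0],
    [[0,0,-1.5],[0,0,0],0],
    [[0,0,-2],[0,0,0],0],
    [[0,0,-2],[0,0,0],0]
  ]
}}

```text
clock: 8.35
tool_pos: [0.4443, 0.1137, 0.2087]
orientation: [[-0.991, -0.132, -0.0], [-0.132, 0.991, -0.0], [0.0, -0.0, -1.0]]
force: [0.4, 0.1, 0.3]
finger_gap: 0.006
```

Request:
{"api": "move_arm", "payload": {
  "steps": [
    [[0,0,-15],[0,0,0],0],
    [[0,0,-25],[0,0,0],0],
    [[10,25,-15],[0,0,0],0],
    [[15,35,0],[0,0,0],0],
    [[15,35,0],[0,0,0],0]
  ]
}}

```text
clock: 8.77
tool_pos: [0.3919, 0.2033, 0.2646]
orientation: [[-0.992, -0.13, 0.002], [-0.13, 0.992, 0.001], [-0.002, 0.0, -1.0]]
force: [0.0, 0.6, -0.1]
finger_gap: 0.007
```

Request:
{"api": "move_arm", "payload": {
  "steps": [
    [[15,35,0],[0,0,0],0],
    [[15,35,0],[0,0,0],0],
    [[10,25,0],[0,0,0],0],
    [[0,0,0],[0,0,0],0],
    [[0,0,0],[0,0,0],0]
  ]
}}

```text
clock: 9.18
tool_pos: [0.3394, 0.2922, 0.2636]
orientation: [[-0.991, -0.135, 0.0], [-0.135, 0.991, -0.0], [-0.0, -0.0, -1.0]]
force: [1.0, -0.0, -0.3]
finger_gap: 0.005
```

```bash
python3 v.py 8
```

```text
9.1833 [0.33936443 0.29216266 0.26363512] [ 1.02150778 -0.04543421 -0.25644411] 0.0048407714775361155
[ -67.5 -191.2  128.4]
[]
[(array([230., 230.]), 0.7), (array([313., 232.]), 0.54)]
```

View pics/v8.png

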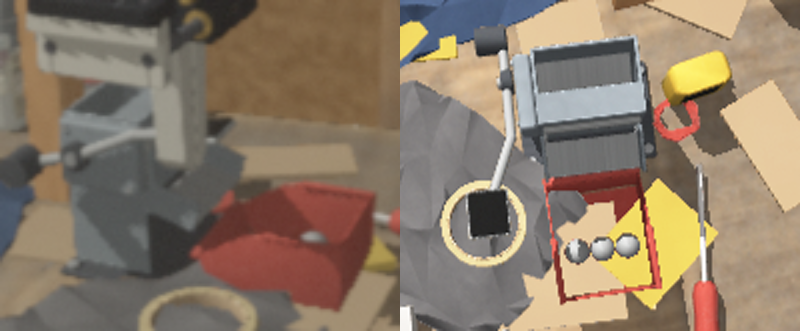

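View pics/t8.png

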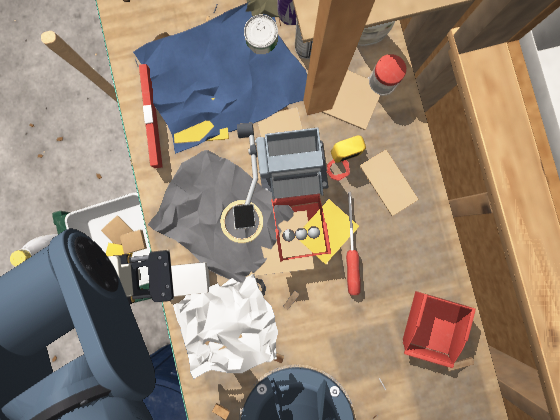

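Three balls are in the bin at (288,235), (301,233) and (313,232). The lever is back up with the paddle at (244,217), where it started, and the lid is shut. The bystanders are where they were and the arm is clear.

```bash
python3 -c "
from cell import bot
print(bot.sense()['joint_vel']);print(bot.sign_off())"
```

```text
[-0.00301138 -0.00019266 -0.00028659  0.0019038  -0.00114851  0.0035602 ]
the job is handed in; nothing more can be done
None
```

The three balls are in the red bin, the lid is shut again, and the job is handed in at about 9.3 s on the clock.

- **Pressing:** I pushed the paddle down with the closed fingertips to about 0.42 rad and held it there for over a second. I let it up only once the wrist camera showed all three balls in the bin.
- **Letting up:** The paddle rose under the fingers at 36 mm/s or less, slowing to about 18 mm/s near the top. That is well below the 180 mm/s that counts as a slam. The fingers stayed in contact until the upward force faded to zero at the rest position, then I moved clear.
- **Last checks:** The final top picture shows three balls in the bin, the paddle back at its starting position, and the lid shut. The bystanders look unmoved by eye. The force on the tool was near zero apart from sensor noise.
- **Disagreements:**
  - The ball detector never found all three balls at once, and its best hit in the last top picture was a false one on the tape roll. I counted the balls from the pictures instead.
  - The scene camera put the hopper about 2 pixels (about 3 mm) away from the top camera's position. This had no effect on the job.
  - At the bottom of the press the sideways force reached about 7 N. I eased it by moving the tool 0.5 mm.

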